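# Push the stray circuit board into line against the stop

### The job

Three circuit boards on black carriers are being laid out in a row on the plywood for spraying, but one of them is still lying out of line on the robot's side of the row. Push it along the plywood, without gripping it or lifting it, into the one free place in the row: long edge flush against the wooden stop strip like the other two, and between that place's two tape strips without covering either. Leave the other two boards, the tape roll and the jar where they are, and let go of the board at the end.

Things in the scene. Friction and masses are not known exactly. Their poses are not given: they have to be found in the camera images.
- loose_board: The stray circuit board to push: black plastic carrier 70 mm (own x) by 100 mm (own y) by 14 mm high, green circuit board on top, components rise to 30 mm above its underside. 0.2 to 0.45 kg, lies flat, slides on the plywood. Origin: centre of its underside. Starts on the robot's side of the row, its yaw within 0.4 rad of the row's.
- free_place: Free place in the row: pencil cross, 12 mm, flat on the plywood's top. The loose board's origin and axes belong on its own. x points at the stop strip, square to it, away from the robot; y runs left along the strip. Strip face at x = 35.5 mm. White tape strips 10 mm wide run along x at y = -65 and 65 mm: a centred carrier clears each by 10 mm. It may be the left, middle or right place.
- board_a: One of the two boards already in the row. Same kind of carrier as the loose board (70 x 100 x 14 mm, parts up to 30 mm). Already in its place against the stop strip; origin centre of its underside. Leave it where it is.
- board_b: The other board already in the row. Same kind of carrier as the loose board (70 x 100 x 14 mm, parts up to 30 mm). Already in its place against the stop strip; origin centre of its underside. Leave it where it is.
- plywood: Fixed brown plywood, 400 mm (x) by 740 mm (y) by 12 mm thick, top at z = 12 mm; origin centre of its underside, yaw equal to the free place's. The pale wooden stop strip is fixed on it along y: 500 mm long, 22 mm wide, 18 mm high above the plywood, its face towards the robot at x = 100 mm. The three places have their origins at x = 64.5 mm, y = -130, 0 and 130 mm.
- tape_roll: Roll of masking tape lying flat on the plywood near its left end, 90 mm across, 24 mm high; origin centre of its underside. Leave it alone.
- jar: Amber jar with black cap standing on the plywood near its right end, 60 mm across, 75 mm high; origin centre of its underside. Leave it alone.

How it is judged:
At the end, for the whole second after the job is handed in: The loose board lies flat and at rest in the free place: its long edge against the stop strip (origin within 4 mm of the place's along x), square to within 0.05 rad, and centred between the tape strips to within 11 mm along the row (x of loose_board in the frame of free_place between -0.004 and 0.004 m and y of loose_board in the frame of free_place between -0.011 and 0.011 m and angle between the x axis of loose_board and the x axis of free_place, either way round below 0.05 rad and angle between loose_board's own z axis and vertical below 0.05 rad and z of loose_board in the frame of free_place below 0.003 m and linear speed of loose_board below 0.01 m/s); the robot touches nothing.
It fails at once if the loose board is lifted off the plywood (more than 6 mm) or tipped (more than 0.2 rad) (z of loose_board in the frame of free_place above 0.006 m or angle between loose_board's own z axis and vertical above 0.2 rad).
It fails at once if one of the two boards already in the row is moved more than 6 mm (distance of any of board_a, board_b from where it was at the start of the episode above 0.006 m).
It fails at once if the tape roll or the jar is moved more than 10 mm (distance of any of tape_roll, jar from where it was at the start of the episode above 0.01 m).
It also fails if it takes over 64 s, if anything falls off the work surface, if the arm or the gripper's body presses on something with over 40 N, if the wrist force passes 120 N, or if a joint passes its speed limit or range.

### The arm

A 6-joint arm with a two-finger parallel gripper is mounted at the origin on the work surface. World frame = base frame: x ahead of the robot, y to its left, z up, the work surface at z = 0. Lengths are in m, angles in rad, forces in N, time in s.
With the tool pointing down it reaches from about 0.35 to 0.975 m from the base axis. Payload 4.9 kg.
Tool frame: the origin (TCP) lies at the very end of the fingers, on their centre line; the grasp point (between the pads) lies ctrl.hold_point_z behind it (ctrl.hold_point_z is the distance from the TCP to the grasp point, in m); z points along the fingers, y is the line along which they close (so a half turn about z gives the same grasp; the last joint's range is limited). The gripper opens to 85 mm and grips with 20 to 120 N. Pads are 22 mm wide; open, the fingers measure 114 mm over their backs; the gripper's body (76 mm by 85 mm) begins 54 mm behind the grasp point. The pads swing forward as they close: fully open they stand 13 mm farther back than shut.
Start: joints at [-1.356, 0.053, 1.613, -0, 1.476, -0.119], TCP at [0.205, -0.59, 0.231] pointing down, gripper open.
Joint ranges: [-3.01, 3.01], [-1.01, 2.22], [0.06, 2.58], [-1.02, 4.17], [0.09, 2.62], [-3.14, 3.14]. Speed limits (rad/s): [2.57, 2.57, 3.14, 3.14, 3.14, 3.14].

### API

Orientations are given as a rotation vector (axis times angle).
In Python, from station import ctrl gives the robot as it stands. The module is installed in compiled form; this text tells all that it offers.
- The arm moves only by the tool jog_arm, never from a script. Its argument "deltas" is a list of rows, each a list of 3 entries, a list of its own where there are three numbers: the closure, from -1 (fully open) to 1 (shut), then the shift along the world's x, y, z scaled (see below), then the turn, a rotation vector about the world's x, y, z scaled (see below). A call has 1 to 12 rows; each row is the pose to reach, as a shift and turn from the pose commanded when the call began, turning the shorter way round; what a row does not reach only later rows make up. The controller multiplies each number of a shift by 0.4 m and each number of a turn by 180 degrees. A row lasts 1/12 s, in which the tool goes at most 41.7 mm and 7.16 degrees, less where a joint would pass 70% of its speed; a pose out of reach is approached as far as the arm can. A call with a number of a shift or a turn outside -1 to 1 is refused whole. A call with a gripper value outside its range is refused whole. The fingers move at their own pace and stop on an object; "squeeze" is the grip in N (left out, the last holds). Time passes only in rows, so rows that repeat a pose let the fingers close. It gives the time, the measured TCP pose, the force, the opening and the grip force at its end, in the units of the state.
- ctrl.get_obs(): the state, without advancing time (a new reading comes with each control period).
- ctrl.get_image(name): name is "side" or "top" or "wrist"; returns the picture (420x560x3 uint8, red, green, blue); there is no depth.
- ctrl.get_calibration(name): a dict with "K" (3x3 intrinsics, pixels), "dist_coeffs" ([k1, k2, p1, p2, k3] as OpenCV has them; the pictures are not rectified), "extrinsics" (4x4, takes a point from world to camera coordinates). Camera axes: x right, y down, z forward; pixel columns grow to the right and rows downward; lengths in m; the calibration is good to about 2 mm. A picture is of the moment at which its call begins: read the wrist's pose just before it. get_calibration takes no time and is no camera call; for the wrist camera it gives the pose at the moment of the call.
- ctrl.finish_job(): hands the job in; it is judged then, once.
The state is a dict: "t": time; "q": joint angles; "dq": joint speeds; "effort": joint torques, N m; "tool_pos": TCP position; "tool_rot": TCP orientation; "contact_force": force on the tool from outside, world axes, zero at the start; "wrist_torque": the same for the moment, N m; "opening": finger opening in m; "grip_force": force on a finger pad.
Only numpy, scipy, OpenCV 4.12 (cv2) and the standard library are available. Lean on these libraries where they do the work, as an engineer would, in place of code of your own. Each camera call takes 0.05 s, during which the arm holds its last target. There are 200 camera calls.

## Working session

There is one attempt and no reset: what is moved stays moved. The work goes in short steps, Python scripts to look and compute and a tool call to move; the robot and the scene stay as the last step left them, time stands still between calls to the robot, and variables do not carry over. Pictures are saved under pics/ and viewed, at most 10 in all, crops included, and the job is handed in when it is done.

Besides the shell and the picture viewer there is one more tool, called as name([rows], argument=value, ...), one row to a line, values as JSON. jog_arm: Moves the arm, as the interface text tells. Its arguments: {"type":"object","properties":{"deltas":{"type":"array","items":{"type":"array"}},"squeeze":{"type":"number"}},"required":["deltas"]}

```bash
mkdir -p pics; python3 - <<'E'
from station import ctrl
import cv2,numpy as np
for n in("top","side"):
    cv2.imwrite(f"pics/{n}0.png",ctrl.get_image(n)[:,:,::-1]); c=ctrl.get_calibration(n)
    print(n,np.round(c["K"],1).tolist(),c["dist_coeffs"],np.round(c["extrinsics"],3).tolist())
o=ctrl.get_obs();print(o["t"],o["tool_pos"],o["tool_rot"],o["opening"],ctrl.hold_point_z)
E
```

```text
top [[481.6, 0.0, 273.9], [0.0, 481.6, 212.9], [0.0, 0.0, 1.0]] [-0.10934757  0.          0.          0.          0.        ] [[-0.019, -1.0, -0.017, 0.042], [-0.989, 0.022, -0.147, 0.602], [0.147, 0.014, -0.989, 1.18], [0.0, 0.0, 0.0, 1.0]]
side [[383.8, 0.0, 278.2], [0.0, 383.8, 208.6], [0.0, 0.0, 1.0]] [-0.05420305  0.          0.          0.          0.        ] [[1.0, -0.029, 0.008, -0.57], [-0.017, -0.756, -0.655, 0.054], [0.025, 0.654, -0.756, 0.946], [0.0, 0.0, 0.0, 1.0]]
0.1 [ 0.20464603 -0.58994931  0.23018892] [-3.09609715e+00 -5.21485450e-01  1.21572873e-04] 0.08521282915109658 0.0187
```

View pics/top0.png

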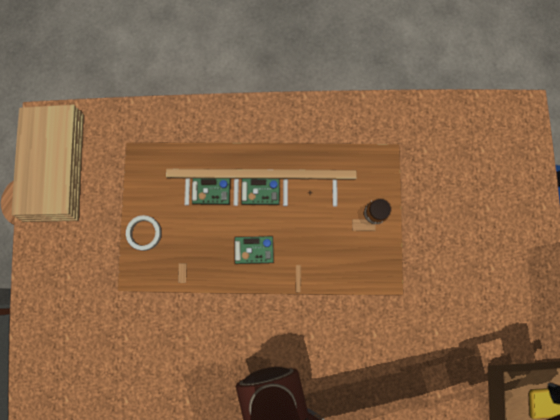

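The top view shows the free place at the right, with its cross at about (310,193). The loose board is at about (254,250), the roll at (143,232) and the jar at (378,211). I'll zoom in to measure.

```bash
python3 - <<'E'
import cv2
i=cv2.imread("pics/top0.png")
cv2.imwrite("pics/crop1.png",cv2.resize(i[160:280,180:340],None,fx=5,fy=5,interpolation=cv2.INTER_CUBIC))
E
cat > h.py <<'E'
from station import ctrl
import cv2,numpy as np
def world(uv,z,n="top"):
    c=ctrl.get_calibration(n);E=np.array(c["extrinsics"]);R,t=E[:3,:3],E[:3,3]
    p=cv2.undistortPoints(np.array(uv,float).reshape(-1,1,2),np.array(c["K"]),np.array(c["dist_coeffs"])).reshape(-1,2)
    d=np.c_[p,np.ones(len(p))]@R; o=-R.T@t
    return (o+d*((z-o[2])/d[:,2])[:,None])[:,:2]
def pix(P,n="top"):
    c=ctrl.get_calibration(n);E=np.array(c["extrinsics"])
    return cv2.projectPoints(np.array(P,float).reshape(-1,1,3),cv2.Rodrigues(E[:3,:3])[0],E[:3,3],np.array(c["K"]),np.array(c["dist_coeffs"]))[0].reshape(-1,2)
E
```

```text
(no output)
```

View pics/crop1.png

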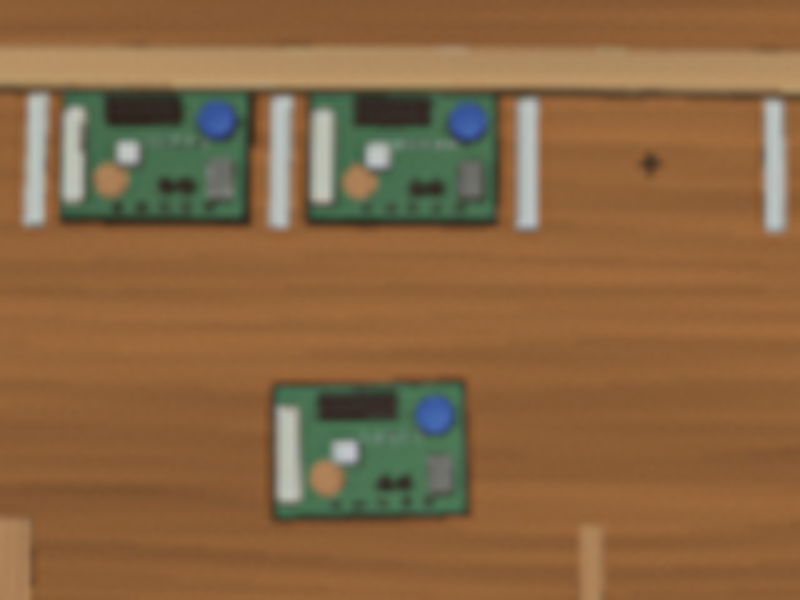

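View pics/side0.png

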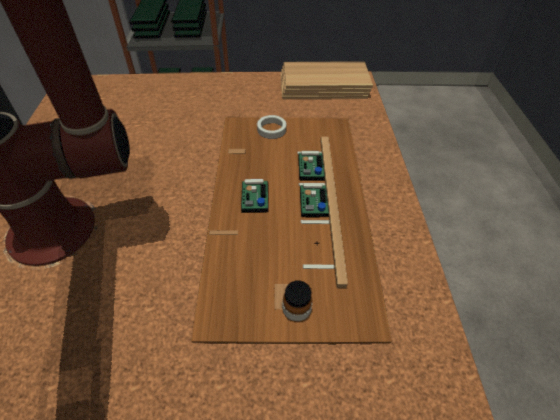

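The crop shows the cross at (650,163). The loose board's carrier corners are about (273,384), (466,381), (469,514) and (275,519).

```bash
python3 - <<'E'
from h import *
f=lambda L:[[(x+.5)/5-.5+180,(y+.5)/5-.5+160] for x,y in L]
cr=world(f([(650,163)]),.012)[0]
pl=world([(127,143.5),(401,143.5),(403,294),(120,291)],.012)
st=world(f([(0,89),(800,96)]),.012); tp=world(f([(528,96),(528,229),(775,98),(775,231)]),.012)
b=world(f([(273,384),(466,381),(469,514),(275,519)]),.026)
o=world(f([(62,222),(249,221),(308,221),(497,221)]),.026)
print("cross",cr,"\nplane",pl,"\nstrip",st,np.arctan2(*(st[0]-st[1])*[-1,1]),"\ntape",tp,"\nboard",b,b.mean(0),"\nothers",o)
for i,j in((1,0),(2,3)):d=b[j]-b[i];print(np.arctan2(-d[0],d[1]),np.linalg.norm(d))
for i,j in((3,0),(2,1)):d=b[j]-b[i];print(np.arctan2(d[1],d[0]),np.linalg.norm(d))
d=o[0]-o[3];print(np.arctan2(-d[0],d[1]))
E
```

```text
cross [ 0.66005505 -0.0649636 ] 
plane [[ 0.80661161  0.42556839]
 [ 0.78795404 -0.31491027]
 [ 0.3896204  -0.29713375]
 [ 0.41057059  0.43418803]] 
strip [[ 0.70818731  0.2791279 ]
 [ 0.6943405  -0.1453301 ]] -0.03261078526817009 
tape [[ 6.97482921e-01 -1.70090781e-03]
 [ 6.26328569e-01 -5.81679235e-05]
 [ 6.93539616e-01 -1.32065747e-01]
 [ 6.22433793e-01 -1.29287172e-01]] 
board [[0.54624482 0.13291918]
 [0.54574343 0.03367933]
 [0.47766375 0.03345293]
 [0.4770225  0.13249779]] [0.51166862 0.08313731] 
others [[0.63317465 0.24263636]
 [0.63147184 0.1447746 ]
 [0.63077834 0.11406661]
 [0.62858571 0.01603613]]
-0.0050522822794639086 0.09924111757965018
0.006474253708695243 0.09904693162572561
0.006087396968733652 0.06922359823807069
0.003325411151989403 0.06808004958847019
-0.020248531472266976
```

Free place at about (0.660, -0.065) with row yaw about -0.026. Loose board at about (0.512, 0.083) with yaw about 0. The plan is to push it sideways along the row with a half-open gripper, then push it ahead into the strip.

jog_arm([
  [0,[0.7375,0.925,0],[0,0,0.3855]],
  [0,[0.7375,0.925,0],[0,0,0.3855]],
  [0,[0.7375,0.925,0],[0,0,0.3855]],
  [0,[0.7375,0.925,0],[0,0,0.3855]],
  [0,[0.7375,0.925,0],[0,0,0.3855]],
  [0,[0.7375,0.925,0],[0,0,0.3855]],
  [0,[0.7375,0.925,0],[0,0,0.3855]],
  [0,[0.7375,0.925,0],[0,0,0.3855]],
  [0,[0.7375,0.925,0],[0,0,0.3855]],
  [0,[0.7375,0.925,0],[0,0,0.3855]],
  [0,[0.7375,0.925,0],[0,0,0.3855]],
  [0,[0.7375,0.925,0],[0,0,0.3855]],
])

```text
t: 1.1
tool_pos: [0.5017, -0.2163, 0.2308]
tool_rot: [-2.244, -2.197, -0.003]
contact_force: [-0.3, 0.4, 0.4]
opening: 0.0425
grip_force: 0.0
```

jog_arm([
  [0,[0.03,1.0,0],[0,0,0]],
  [0,[0.03,1.0,0],[0,0,0]],
  [0,[0.03,1.0,0],[0,0,0]],
  [0,[0.03,1.0,0],[0,0,0]],
  [0,[0.03,1.0,0],[0,0,0]],
  [0,[0.03,1.0,0],[0,0,0]],
  [0,[0.03,1.0,0],[0,0,0]],
  [0,[0.03,1.0,0],[0,0,0]],
  [0,[0.03,1.0,0],[0,0,0]],
  [0,[0.03,1.0,0],[0,0,0]],
  [0,[0.03,1.0,0],[0,0,0]],
  [0,[0.03,1.0,0],[0,0,0]],
])

```text
t: 2.1
tool_pos: [0.5112, 0.1807, 0.2307]
tool_rot: [-2.247, -2.195, 0.002]
contact_force: [-0.0, -0.3, 0.1]
opening: 0.0427
grip_force: 0.0
```

```bash
python3 - <<'E'
from h import *
o=ctrl.get_obs();print(o["q"],o["tool_pos"],o["tool_rot"]);cv2.imwrite("pics/w1.png",ctrl.get_image("wrist")[:,:,::-1])
print(pix([[*o["tool_pos"][:2],.012],[.512,.083,.026]],"wrist"))
E
```

```text
[ 2.02610538e-01 -1.44633880e-01  1.80484993e+00 -3.50742910e-04
  1.48261464e+00  2.25693912e-01] [0.5112158  0.18066849 0.23066599] [-2.24662900e+00 -2.19542700e+00  1.93241785e-03]
[[277.67684822 176.45503142]
 [280.52689271 264.8585656 ]]
```

View pics/w1.png

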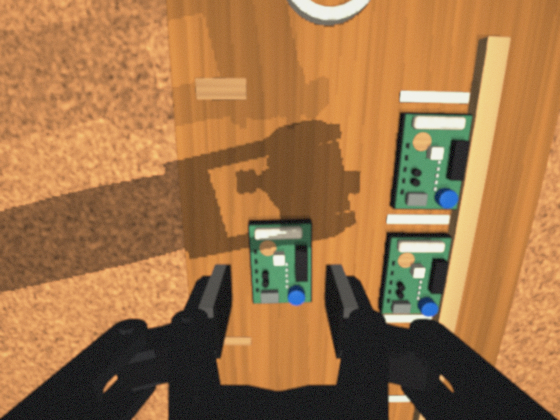

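The wrist view confirms the board at about (281,262), against a predicted (280.5,265). It is square and centred under the tool's x. I'll descend to the left of it.

jog_arm([
  [0,[0,0,-0.1],[0,0,0]],
  [0,[0,0,-0.2],[0,0,0]],
  [0,[0,0,-0.3],[0,0,0]],
  [0,[0,0,-0.4],[0,0,0]],
  [0,[0,0,-0.45],[0,0,0]],
  [0,[0,0,-0.5],[0,0,0]],
  [0,[0,0,-0.52],[0,0,0]],
  [0,[0,0,-0.53],[0,0,0]],
  [0,[0,0,-0.5375],[0,0,0]],
  [0,[0,0,-0.5375],[0,0,0]],
  [0,[0,0,-0.5375],[0,0,0]],
  [0,[0,0,-0.5375],[0,0,0]],
])

```text
t: 3.15
tool_pos: [0.5129, 0.1797, 0.0179]
tool_rot: [2.249, 2.191, 0.004]
contact_force: [0.4, -0.5, 0.7]
opening: 0.0429
grip_force: 0.0
```

```bash
python3 - <<'E'
from h import *
i=ctrl.get_image("wrist")[:,:,::-1];s=ctrl.get_image("side")[120:270,170:370,::-1]
o=ctrl.get_obs();print(o["tool_pos"],o["tool_rot"],o["contact_force"])
cv2.imwrite("pics/w2.png",np.hstack([cv2.resize(i,(400,300)),cv2.resize(s,(400,300),interpolation=cv2.INTER_CUBIC)]))
E
```

```text
[0.51257066 0.17972349 0.01745638] [2.24908409 2.19188581 0.00264021] [-0.25691772  0.07826093 -0.06275629]
```

View pics/w2.png

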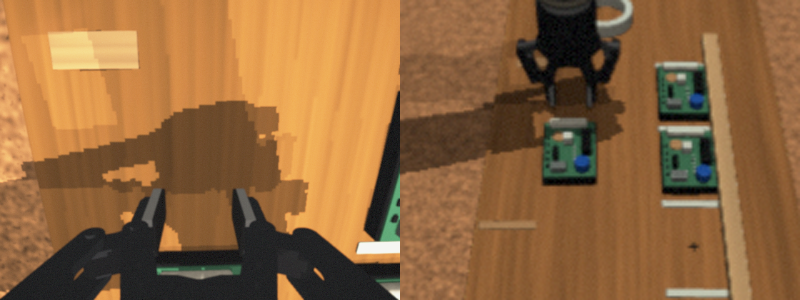

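jog_arm([
  [0,[0,0,-0.006],[0,0,0]],
  [0,[0,-0.03,-0.006],[0,0,0]],
  [0,[0,-0.06,-0.006],[0,0,0]],
  [0,[-0.001,-0.08,-0.006],[0,0,0]],
  [0,[-0.001,-0.1,-0.006],[0,0,0]],
  [0,[-0.002,-0.12,-0.006],[0,0,0]],
  [0,[-0.002,-0.14,-0.006],[0,0,0]],
  [0,[-0.003,-0.16,-0.006],[0,0,0]],
  [0,[-0.003,-0.18,-0.006],[0,0,0]],
  [0,[-0.004,-0.2,-0.006],[0,0,0]],
  [0,[-0.004,-0.22,-0.006],[0,0,0]],
  [0,[-0.005,-0.24,-0.006],[0,0,0]],
])

```text
t: 4.25
tool_pos: [0.5097, 0.0827, 0.0139]
tool_rot: [-2.25, -2.192, 0.0]
contact_force: [0.1, 1.5, -0.3]
opening: 0.0433
grip_force: 0.6
```

jog_arm([
  [0,[0,-0.02,0],[0,0,0]],
  [0,[0,-0.04,0],[0,0,0]],
  [0,[-0.001,-0.06,0],[0,0,0]],
  [0,[-0.001,-0.08,0],[0,0,0]],
  [0,[-0.002,-0.1,0],[0,0,0]],
  [0,[-0.002,-0.12,0],[0,0,0]],
  [0,[-0.003,-0.14,0],[0,0,0]],
  [0,[-0.003,-0.16,0],[0,0,0]],
  [0,[-0.004,-0.175,0],[0,0,0]],
  [0,[-0.004,-0.19,0],[0,0,0]],
  [0,[-0.005,-0.2,0],[0,0,0]],
  [0,[-0.005,-0.207,0],[0,0,0]],
])

```text
t: 5.25
tool_pos: [0.5078, 0.0002, 0.0139]
tool_rot: [-2.25, -2.192, -0.0]
contact_force: [0.4, 1.5, -0.8]
opening: 0.043
grip_force: 0.7
```

jog_arm([
  [0,[0,0.02,0],[0,0,0]],
  [0,[0,0.06,0],[0,0,0]],
  [0,[0,0.1,0],[0,0,0]],
  [0,[0,0.1,0.08],[0,0,0]],
  [0,[0,0.1,0.16],[0,0,0]],
  [0,[0,0.1,0.24],[0,0,0]],
  [0,[-0.1,0.1,0.3],[0,0,0]],
  [0,[-0.2,0.1,0.3],[0,0,0]],
  [0,[-0.3,0.1,0.3],[0,0,0]],
  [0,[-0.3,0.1,0.3],[0,0,0]],
])

```text
t: 6.08
tool_pos: [0.381, 0.0417, 0.1318]
tool_rot: [-2.248, -2.193, 0.003]
contact_force: [-0.4, -0.8, -1.5]
opening: 0.0428
grip_force: 0.0
```

```bash
python3 - <<'E'
from h import *
i=ctrl.get_image("top")[:,:,::-1]
o=ctrl.get_obs();print(o["tool_pos"],o["tool_rot"],o["contact_force"],o["q"])
cv2.imwrite("pics/t3.png",cv2.resize(i[160:280,220:380],None,fx=5,fy=5,interpolation=cv2.INTER_CUBIC))
E
```

```text
[0.38414156 0.04146433 0.13278376] [2.24851015e+00 2.19285160e+00 4.42721965e-04] [ 0.49692315 -0.23757168  0.60748857] [-8.54767750e-02 -5.02295780e-01  2.24641491e+00 -3.33620804e-04
  1.39666188e+00 -6.03566844e-02]
```

View pics/t3.png

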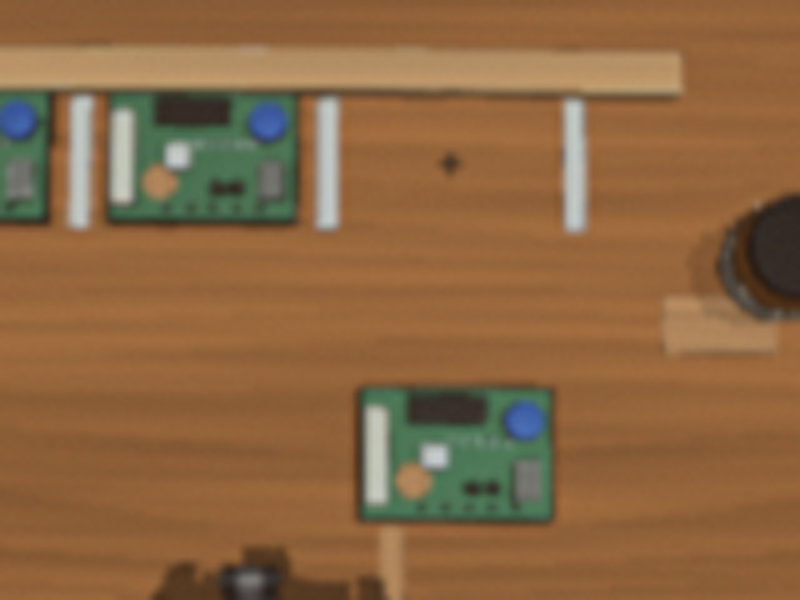

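The board was pushed sideways. Its corners are now about (359,387), (553,389), (553,521) and (360,521) in the crop. The jar is undisturbed at the far right.

```bash
python3 - <<'E'
from h import *
f=lambda L:[[(x+.5)/5-.5+220,(y+.5)/5-.5+160] for x,y in L]
b=world(f([(359,387),(553,389),(553,521),(360,521)]),.026)
cr=np.array([.660,-.065]);a=-.026;R=np.array([[np.cos(a),-np.sin(a)],[np.sin(a),np.cos(a)]])
tp=world(f([(328,98),(328,229),(575,98),(574,230)]),.012)
print(b,b.mean(0),"place frame",(b.mean(0)-cr)@R,"\ntape",(tp-cr)@R)
for i,j in((1,0),(2,3)):d=b[j]-b[i];print(np.arctan2(-d[0],d[1]))
# tool start/end for push: tool centre 11 mm behind the near edge
for x in(-.152-.035-.011-.03,-.035-.011):print(cr+R@[x,0])
E
```

```text
[[ 0.54164021 -0.01393303]
 [ 0.53843294 -0.11333379]
 [ 0.47100401 -0.11100335]
 [ 0.47315581 -0.01278906]] [ 0.50605824 -0.06276481] place frame [-0.15394784 -0.0017676 ] 
tape [[ 0.03474466  0.06424914]
 [-0.03534835  0.06404452]
 [ 0.03527179 -0.06617115]
 [-0.03535414 -0.06472442]]
-0.032254795777215316
-0.02190571234238816
[ 0.43207706 -0.05907267]
[ 0.61401555 -0.06380413]
```

The place frame checks out, with the tapes symmetric at ±65. The board is at x=-154, y=-2 mm and square. I'll turn the tool 90° and push it ahead.

jog_arm([
  [0,[0.02,-0.04,0],[0,0,-0.04]],
  [0,[0.04,-0.08,0],[0,0,-0.08]],
  [0,[0.06,-0.12,0],[0,0,-0.12]],
  [0,[0.08,-0.16,0],[0,0,-0.16]],
  [0,[0.1,-0.2,0],[0,0,-0.2]],
  [0,[0.12,-0.256,0],[0,0,-0.24]],
  [0,[0.12,-0.256,0],[0,0,-0.28]],
  [0,[0.12,-0.256,0],[0,0,-0.32]],
  [0,[0.12,-0.256,0],[0,0,-0.36]],
  [0,[0.12,-0.256,0],[0,0,-0.4]],
  [0,[0.12,-0.256,0],[0,0,-0.44]],
  [0,[0.12,-0.256,0],[0,0,-0.48]],
])

```text
t: 7.13
tool_pos: [0.4369, -0.0617, 0.134]
tool_rot: [3.141, 0.061, 0.0]
contact_force: [-0.7, -0.8, -0.4]
opening: 0.0428
grip_force: 0.0
```

jog_arm([
  [0,[0,0,0],[0,0,-0.02]],
  [0,[0,0,0],[0,0,-0.02]],
  [0,[0,0,0],[0,0,-0.02]],
])

```text
t: 7.38
tool_pos: [0.4365, -0.0616, 0.134]
tool_rot: [3.141, -0.025, 0.0]
contact_force: [-0.2, 0.1, -0.5]
opening: 0.0428
grip_force: 0.0
```

jog_arm([
  [0,[0,0,-0.07],[0,0,-0.003]],
  [0,[0,0,-0.14],[0,0,-0.003]],
  [0,[0,0,-0.2],[0,0,-0.003]],
  [0,[0,0,-0.25],[0,0,-0.003]],
  [0,[0,0,-0.28],[0,0,-0.003]],
  [0,[0,0,-0.295],[0,0,-0.003]],
  [0,[0,0,-0.299],[0,0,-0.003]],
  [0,[0,0,-0.299],[0,0,-0.003]],
  [0,[0,0,-0.299],[0,0,-0.003]],
])

```text
t: 8.13
tool_pos: [0.4368, -0.0619, 0.0154]
tool_rot: [3.141, -0.042, 0.003]
contact_force: [0.4, 0.2, -0.5]
opening: 0.0427
grip_force: 0.0
```

jog_arm([
  [0,[0.02,0,-0.002],[0,0,0]],
  [0,[0.04,-0.001,-0.002],[0,0,0]],
  [0,[0.06,-0.001,-0.002],[0,0,0]],
  [0,[0.08,-0.002,-0.002],[0,0,0]],
  [0,[0.1,-0.003,-0.002],[0,0,0]],
  [0,[0.12,-0.003,-0.002],[0,0,0]],
  [0,[0.14,-0.004,-0.002],[0,0,0]],
  [0,[0.16,-0.004,-0.002],[0,0,0]],
  [0,[0.18,-0.005,-0.002],[0,0,0]],
  [0,[0.2,-0.005,-0.002],[0,0,0]],
  [0,[0.22,-0.006,-0.002],[0,0,0]],
  [0,[0.24,-0.006,-0.002],[0,0,0]],
])

```text
t: 9.13
tool_pos: [0.5326, -0.0641, 0.0134]
tool_rot: [-3.141, 0.043, -0.0]
contact_force: [-2.4, -0.2, 1.8]
opening: 0.0428
grip_force: 1.4
```

jog_arm([
  [0,[0.02,0,0],[0,0,0]],
  [0,[0.04,-0.001,0],[0,0,0]],
  [0,[0.06,-0.001,0],[0,0,0]],
  [0,[0.08,-0.002,0],[0,0,0]],
  [0,[0.1,-0.003,0],[0,0,0]],
  [0,[0.12,-0.003,0],[0,0,0]],
  [0,[0.135,-0.004,0],[0,0,0]],
  [0,[0.15,-0.004,0],[0,0,0]],
  [0,[0.16,-0.004,0],[0,0,0]],
  [0,[0.17,-0.004,0],[0,0,0]],
  [0,[0.175,-0.004,0],[0,0,0]],
  [0,[0.18,-0.004,0],[0,0,0]],
])

```text
t: 10.13
tool_pos: [0.6038, -0.0657, 0.0136]
tool_rot: [3.141, -0.043, -0.001]
contact_force: [-3.2, -0.7, 1.6]
opening: 0.0431
grip_force: 1.6
```

```bash
python3 - <<'E'
from h import *
i=ctrl.get_image("wrist")[:,:,::-1];s=ctrl.get_image("side")[165:315,230:430,::-1]
o=ctrl.get_obs();print(o["tool_pos"],o["tool_rot"],o["contact_force"])
cv2.imwrite("pics/w4.png",np.hstack([cv2.resize(i,(400,300)),cv2.resize(s,(400,300),interpolation=cv2.INTER_CUBIC)]))
E
```

```text
[ 0.60422952 -0.06570024  0.01358515] [ 3.14123420e+00 -4.30197659e-02  1.64753846e-03] [-0.30866281  0.21272567 -0.38665223]
```

View pics/w4.png

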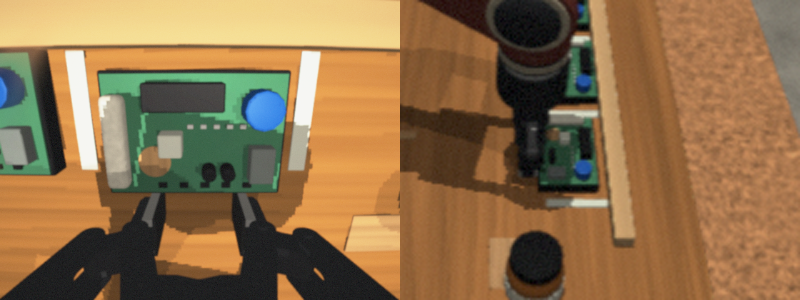

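The board is about 10 mm short of the strip and lies between the tapes. I'll creep the rest.

jog_arm([
  [0,[0.003,0,0],[0,0,0]],
  [0,[0.006,0,0],[0,0,0]],
  [0,[0.009,0,0],[0,0,0]],
  [0,[0.012,0,0],[0,0,0]],
  [0,[0.015,0,0],[0,0,0]],
  [0,[0.017,0,0],[0,0,0]],
  [0,[0.019,0,0],[0,0,0]],
  [0,[0.021,0,0],[0,0,0]],
])

```text
t: 10.9
tool_pos: [0.6122, -0.0657, 0.0135]
tool_rot: [3.141, -0.043, -0.0]
contact_force: [-2.9, 0.2, 1.5]
opening: 0.0424
grip_force: 1.7
```

jog_arm([
  [0,[0.002,0,0],[0,0,0]],
  [0,[0.004,0,0],[0,0,0]],
  [0,[0.006,0,0],[0,0,0]],
])

```text
t: 11.15
tool_pos: [0.6146, -0.0657, 0.0135]
tool_rot: [-3.141, 0.043, 0.0]
contact_force: [-6.1, 1.0, 3.2]
opening: 0.0429
grip_force: 3.1
```

jog_arm([
  [0,[0.002,0,0],[0,0,0]],
  [0,[0.004,0,0],[0,0,0]],
])

```text
t: 11.32
tool_pos: [0.6146, -0.0657, 0.0135]
tool_rot: [-3.141, 0.043, 0.008]
contact_force: [-12.2, 0.2, 9.8]
opening: 0.0427
grip_force: 5.9
```

The force has risen to 12 N with no further travel, so the board is seated. I'll back straight off, then rise and check.

jog_arm([
  [0,[-0.01,0,0],[0,0,0]],
  [0,[-0.04,0,0],[0,0,0]],
  [0,[-0.08,0,0],[0,0,0]],
  [0,[-0.12,0,0],[0,0,0]],
  [0,[-0.2,0,0.06],[0,0,0]],
  [0,[-0.28,0,0.14],[0,0,0]],
  [0,[-0.36,0,0.22],[0,0,0]],
  [0,[-0.42,0,0.3],[0,0,0]],
  [0,[-0.48,0,0.36],[0,0,0]],
  [0,[-0.48,0,0.36],[0,0,0]],
  [0,[-0.48,0,0.36],[0,0,0]],
])

```text
t: 12.23
tool_pos: [0.4257, -0.0663, 0.1608]
tool_rot: [3.139, -0.044, 0.015]
contact_force: [0.9, 0.3, 0.2]
opening: 0.0425
grip_force: 0.0
```

```bash
python3 - <<'E'
from h import *
i=ctrl.get_image("top")[:,:,::-1]
o=ctrl.get_obs();print(o["tool_pos"],o["contact_force"])
cv2.imwrite("pics/t5.png",cv2.resize(i[160:280,220:380],None,fx=5,fy=5,interpolation=cv2.INTER_CUBIC))
E
```

```text
[ 0.42503004 -0.06594177  0.15864916] [ 0.40926249 -0.53825915 -0.51997846]
```

View pics/t5.png

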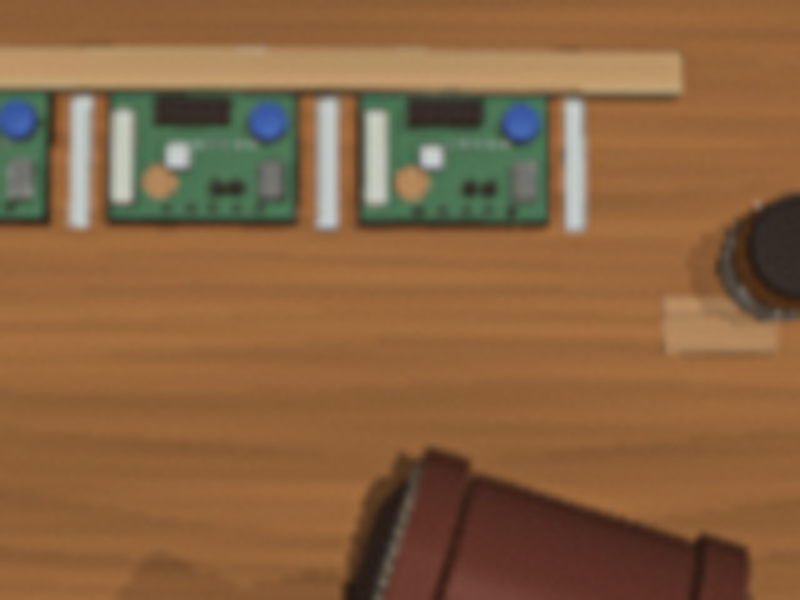

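The board is flush with the strip. It lies clear of both tapes (gaps of about 19 and 15 px, at (340–359) and (549–564)), and the other boards and the jar haven't moved. I'll hand the job in.

```bash
python3 -c "
from station import ctrl
print(ctrl.finish_job())"
```

```text
the job is handed in; nothing more can be done
None
```

The loose board now lies in the right-hand place, flush against the stop strip and clear of both tapes, and the gripper is clear of it. I handed the job in after about 12 s of robot time; no verdict came back.

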